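# Clear the glaze pot and pop the touch-latch lid

### The arm

A 6-joint arm with a two-finger parallel gripper is mounted at the origin on the work surface. World frame = base frame: x ahead of the robot, y to its left, z up, the work surface at z = 0. Lengths are in m, angles in degrees, forces in N, time in s.
With the tool pointing down it reaches from about 0.4 to 0.825 m from the base axis. Payload 7 kg.
Tool frame: the origin (TCP) lies at the centre of the arm's flange, where the gripper is bolted on; the fingertips stand 178 mm ahead of it and the grasp point (between the pads) lies 159 mm ahead of it; x points along the fingers, y is the direction in which the jaws open and shut, and the axes are right-handed (so a half turn about x gives the same grasp; the last joint's range is limited). The gripper opens to 88 mm and grips with 3 to 60 N. Pads are 19 mm wide; open, the fingers measure 130 mm over their backs; the gripper's body (78 mm by 193 mm) begins 47 mm behind the grasp point.
Start: joints at [-51.102, 20.546, 0.682, 0, -70.136, -16.507], TCP at [0.257, -0.624, 0.405] pointing down, gripper open.
Joint ranges: [-176.03, 176.03], [-82.01, 121.73], [-58.28, 71.71], [-173.87, 95.51], [-174.79, -0.11], [-173.66, 173.66]. Speed limits (degrees/s): [136.94, 136.94, 172.46, 180, 180, 180].

### API

Orientations are given as [roll, pitch, yaw] about the fixed x, y, z axes, in that order (R = Rz(yaw) Ry(pitch) Rx(roll)).
In Python, from plant import ctrl gives the robot as it stands. The module is installed in compiled form; this text tells all that it offers.
- The arm moves only by the shell command python3 -m inch 'ROWS'. ROWS is JSON, one flat list of numbers, 7 for each row, row after row: the shift along the tool's x, y, z in m, then the turn, a rotation vector about the tool's x, y, z in degrees, then the finger opening in m, from 0 to 0.0876. In form: [dx, dy, dz, rx, ry, rz, hand, dx, dy, dz, rx, ry, rz, hand, ...]. A call has 1 to 20 rows; each row shifts and turns the pose as measured when the row begins, along the tool's axes as they then stand; what a row does not reach is not made up. A row lasts 1/8 s, in which the tool goes at most 62.5 mm and 10.7 degrees, less where a joint would pass 70% of its speed; a pose out of reach is approached as far as the arm can. A call with a gripper value outside its range is refused whole. The fingers move at their own pace and stop on an object; the grip force is fixed at half the most. Time passes only in rows, so rows that do not move let the fingers close. It gives the time, the measured TCP pose, the force and the opening at its end, in the units of the state.
- ctrl.get_obs(): the state, without advancing time (a new reading comes with each control period).
- ctrl.snapshot(name): name is "scene" or "top" or "wrist"; returns a dict with "color" (480x640x3 uint8, red, green, blue), "depth" (480x640 float32, m along the optical axis (not along the pixel's ray), 0 where there is no reading), "K" (3x3 intrinsics, pixels), "k1" (the pictures are not rectified: a ray, as slopes to the right and down, at radius r is drawn at 1 + k1 r^2 times it, then the intrinsics apply), "position" and "attitude" of the camera in the world; the wrist camera has in their place "hand_eye" (4x4, takes a point from camera to tool coordinates, whose origin is the TCP and whose axes are the tool frame's). Camera axes: x right, y up, looking along -z (the intrinsics and any distortion apply to the point x, -y, -z); pixel columns grow to the right and rows downward; lengths in m; the calibration is good to about 2 mm. A picture is of the moment at which its call begins: read the wrist's pose just before it.
- ctrl.close_job(): hands the job in, once; it reports no verdict.
The state is a dict: "clock": time; "joint_pos": joint angles; "qvel": joint speeds; "tau": joint torques, N m; "tool_pos": TCP position; "orientation": TCP orientation; "force": force on the tool from outside, world axes, zero at the start; "moment": the same for the moment, N m; "opening": finger opening in m.
Only numpy, scipy, OpenCV 4.12 (cv2) and the standard library are available. Lean on these libraries where they do the work, as an engineer would, in place of code of your own. Each camera call takes 0.05 s, during which the arm holds its last target.

### The job

Push the orange glaze pot off the blue lid with the fingertips, sliding it across onto the cork-topped stand next to it so that it stands upright wholly on the cork. Then press the blue lid down at its free edge, on the robot's side, until the catch lets go, and draw back so that the lid springs up and stays ajar. Do not pick up or tip the pot, keep the yellow-lidded box shut, and leave the dish, the mug and the green jar where they are.

Things in the scene. Friction and masses are not known exactly. Their poses are not given: they have to be found in the camera images.
- pot: small orange glaze pot with a white cap, an upright cylinder 70 mm across and 55 mm high, about 0.3 kg, loose; starts upright on the blue lid. Origin: centre of its underside, z up.
- stand: fixed wooden block with a cork top, 200 mm (its x) by 180 mm (its y); flat top 87 mm above its origin (99 mm above the bench). Origin: centre of its underside; x points away from the robot, y left along the row. Always the middle of a row of three on a fixed board 12 mm thick: blue and yellow box stand at its two sides, in either order, 184 mm centre to centre, axes parallel.
- blue_box: fixed wooden box, 200 mm (x) by 180 mm (y). Origin: centre of its underside; x points away from the robot. Its flat blue lid, 190 by 176 by 10 mm, has its top 88 mm above this origin (1 mm above the cork, 6 mm gap to it), is hinged at its far (+x) edge and hides a push-to-open catch. Its free edge, on the robot's side, is at x = -100 mm; it stands 8 mm clear of the walls.
- blue_box_press (a point): point on the top face of the blue lid, mid-width, 15 mm in from its free edge; moves with the lid. A push straight down here of about 7 N moves the lid; the catch lets go once this point is 3 to 4 mm down, and a stop comes at about 6 mm. A spring then raises the lid as the finger draws back. Nearer the hinge more force is needed.
- blue_box_lid (a joint): opening angle of the blue lid, rad: 0 latched shut, negative when pushed in (stop at -0.036), 0.42 sprung fully ajar (its free edge then stands about 80 mm higher).
- yellow_box: the same kind of box with a yellow lid and its own catch; to be left shut. Origin: centre of its underside.
- yellow_box_lid (a joint): opening angle of the yellow lid, rad, as for the blue one; 0 is shut.
- dish: loose terracotta bowl, 96 mm across and 35 mm high, standing on the yellow lid; leave it. Origin: centre of its underside.
- mug: loose pink mug, 76 mm across without its handle, 80 mm high, on the bench behind the row as seen from the robot; leave it. Origin: centre of its underside.
- jar: loose green jar, 60 mm across, 90 mm high, on the bench behind the row; leave it. Origin: centre of its underside.
Things that resemble listed ones, but are neither listed nor needed, are in the scene too. What is shaped like the pot but pink or purple is not meant. What is shaped like the jar but turquoise is not meant.

How it is judged:
By the outcome, as a careful person would: the job done as asked, in the order asked, and still so for the second after the job is handed in, with the robot touching nothing.
It also fails if it takes over 48 s, if anything falls off the work surface, if the arm or the gripper's body presses on something with over 40 N, if the wrist force passes 120 N, or if a joint passes its speed limit or range.

## Working session

There is one attempt and no reset: what is moved stays moved. The work goes in short steps, Python scripts to look and compute and a shell command to move; the robot and the scene stay as the last step left them, time stands still between calls to the robot, and variables do not carry over. Pictures are saved under pics/ and viewed, and the job is handed in when it is done.

```bash
ls; mkdir -p pics; python3 - <<'E'
from plant import ctrl
import cv2
o=ctrl.get_obs()
for k in o: print(k,o[k])
for n in ["scene","top"]:
    s=ctrl.snapshot(n); cv2.imwrite(f"pics/{n}1.png",s["color"][:,:,::-1]); print(n,s["K"],s["k1"],s["position"],s["attitude"],s["depth"].min(),s["depth"].max())
E
```

```text
pics
clock 0.0
joint_pos [-5.11023160e+01  2.05917688e+01  6.33859778e-01 -2.08286760e-02
 -7.01355219e+01 -1.65084815e+01]
qvel [-0.03584713  0.01938364 -0.03061846  0.07166254  0.10786861 -0.00806694]
tau [-3.52452393e-03 -5.82719135e+01  2.93039149e+01  6.99730396e+00
  6.58247009e-03 -1.91410527e-04]
tool_pos [ 0.25704995 -0.62393025  0.4037171 ]
orientation [ 94.67392978  89.90453878 117.05603877]
force [ 0.40498036 -0.55008681  0.57125421]
moment [ 0.04141172  0.00428272 -0.04617478]
opening 0.08752570698927656
scene [[471.18961169   0.         324.32975204]
 [  0.         471.18961169 236.84984839]
 [  0.           0.           1.        ]] 0.014174971295910705 [1.05511741 0.4102838  0.75516697] [ 44.39660066  -1.08015223 134.20924034] 0.0 3.383677
top [[475.64849956   0.         315.74392578]
 [  0.         475.64849956 240.64304726]
 [  0.           0.           1.        ]] -0.04397347829147619 [ 0.40389789 -0.0489638   0.96024455] [ 13.20173461   0.32479636 -88.91351602] 0.0 2.0258381
```

View pics/scene1.png

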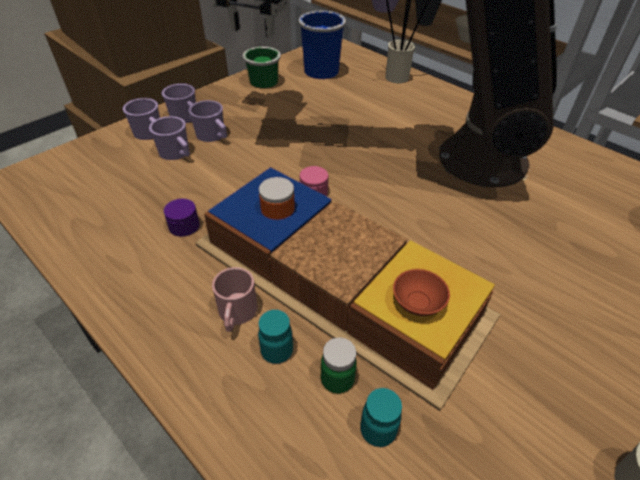

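View pics/top1.png

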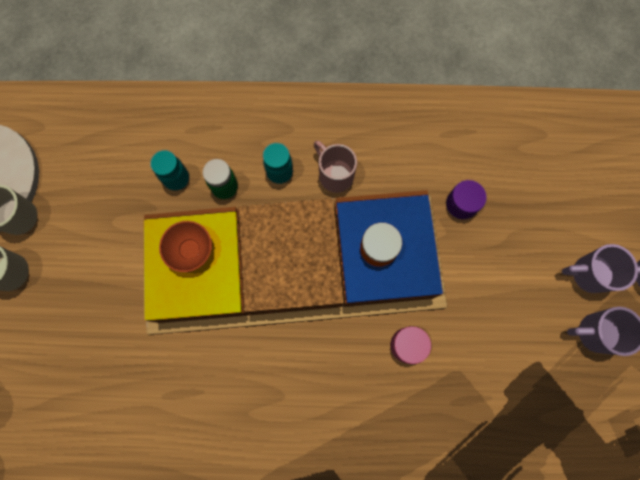

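The orange pot with the white cap is at scene (277,197) and top (382,243), on the blue lid. Two things could be taken for it: the pink pot at scene (314,180) / top (412,345), and the purple one at scene (182,217) / top (466,199). Next I measure, and check the choice in a close crop.

```bash
cat > h.py <<'E'
import numpy as np, cv2
from scipy.spatial.transform import Rotation as R
def ray(s,px):
    px=np.atleast_2d(np.asarray(px,float)); k=s["k1"]
    # drawn = ray*(1+k r^2)
    K=s["K"]; d=(px-[K[0,2],K[1,2]])/[K[0,0],K[1,1]]; u=d.copy()
    for _ in range(20): u=d/(1+k*(u**2).sum(1,keepdims=True))
    c=np.c_[u[:,0],-u[:,1],-np.ones(len(u))]
    if "pose" in s: Rm,p=s["pose"]
    else: Rm=R.from_euler('xyz',s["attitude"],degrees=True).as_matrix(); p=np.array(s["position"])
    return p,c@Rm.T
def plane(s,px,z):
    p,d=ray(s,px); return p+d*((z-p[2])/d[:,2])[:,None]
def snap(ctrl,n):
    o=ctrl.get_obs(); s=dict(ctrl.snapshot(n))
    if n=="wrist":
        T=np.eye(4); T[:3,:3]=R.from_euler('xyz',o["orientation"],degrees=True).as_matrix(); T[:3,3]=o["tool_pos"]
        C=T@np.array(s["hand_eye"]); s["pose"]=(C[:3,:3],C[:3,3])
    return s
def blobs(m,amin=150):
    m=cv2.morphologyEx(m.astype(np.uint8)*255,cv2.MORPH_OPEN,np.ones((3,3)))
    cs,_=cv2.findContours(m,cv2.RETR_EXTERNAL,cv2.CHAIN_APPROX_NONE)
    return sorted([c[:,0] for c in cs if cv2.contourArea(c)>amin],key=lambda c:-cv2.contourArea(c))
def hsv(s): return [x.astype(int) for x in cv2.split(cv2.cvtColor(s["color"],cv2.COLOR_RGB2HSV))]
def hull_rect(s,m,z):
    c=blobs(m)[0]; w=plane(s,c,z)[:,:2].astype(np.float32)
    return cv2.minAreaRect(w),w
def cap(s,m,z,amin=150):
    out=[]
    for c in blobs(m,amin):
        w=plane(s,c,z)[:,:2].astype(np.float32); (x,y),r=cv2.minEnclosingCircle(w); out.append((c.mean(0).round(),np.round([x,y,r],4)))
    return out
E
python3 - <<'E'
from plant import ctrl
from h import *
for n in ["top","scene"]:
    s=snap(ctrl,n);h,S,v=hsv(s)
    print(n)
    print(" blue",[np.round(x,4) for x in hull_rect(s,(h>105)&(h<125)&(S>150)&(v>60),0.1)[0]])
    print(" yel",[np.round(x,4) for x in hull_rect(s,(h>20)&(h<32)&(S>190)&(v>120),0.1)[0]])
    for a in cap(s,(S<60)&(v>120),0.155): 
        if 150<a[0][0]<500 and 140<a[0][1]<260: print(" white",a)
    c=(430,110,290) if n=="top" else 0
    x0,y0=(330,190) if n=="top" else (225,150)
    cv2.imwrite(f"pics/crop_{n}.png",cv2.resize(s["color"][y0:y0+120,x0:x0+120,::-1],(480,480)))
E
```

```text
top
 blue [array([ 0.5953, -0.1746]), array([0.1879, 0.1727]), np.float64(6.3716)]
 yel [array([0.5574, 0.1894]), array([0.1907, 0.1759]), np.float64(6.1416)]
 white (array([382., 241.]), array([ 0.5939, -0.1559,  0.0343]))
 white (array([216., 172.]), array([0.7181, 0.1424, 0.0237]))
 white (array([338., 172.]), array([ 0.7193, -0.0797,  0.0175]))
scene
 blue [array([ 0.5989, -0.1707]), array([0.1868, 0.1728]), np.float64(6.2327)]Traceback (most recent call last):
  File "<stdin>", line 7, in <module>
  File "h.py", line 26, in hull_rect
    c=blobs(m)[0]; w=plane(s,c,z)[:,:2].astype(np.float32)
      ~~~~~~~~^^^
IndexError: list index out of range
```

```bash
python3 - <<'E'
from plant import ctrl
from h import *
s=snap(ctrl,"scene");h,S,v=hsv(s)
print(" yel",[np.round(x,4) for x in hull_rect(s,(h>18)&(h<32)&(S>180)&(v>120),0.1)[0]])
for a in cap(s,(S<70)&(v>120),0.155): 
    if 150<a[0][0]<350 and 140<a[0][1]<400: print(" white",a)
print(ctrl.get_obs()["clock"])
x0,y0=(225,150)
cv2.imwrite(f"pics/crop_scene.png",cv2.resize(s["color"][y0:y0+120,x0:x0+120,::-1],(480,480)))
w=snap(ctrl,"wrist"); cv2.imwrite("pics/w1.png",w["color"][:,:,::-1]); print(w["hand_eye"],w["K"])
E
```

```text
yel [array([0.5601, 0.1917]), array([0.1888, 0.1766]), np.float64(6.2332)]
 white (array([339., 352.]), array([0.7759, 0.1845, 0.0243]))
 white (array([276., 188.]), array([ 0.5966, -0.1542,  0.0356]))
0.25
[[-2.34368219e-04  2.54182036e-01 -9.67156367e-01  1.87654917e-02]
 [ 9.99999600e-01 -7.75333588e-04 -4.46095388e-04  7.73985827e-04]
 [-8.63258249e-04 -9.67156084e-01 -2.54181752e-01 -6.80846815e-02]
 [ 0.00000000e+00  0.00000000e+00  0.00000000e+00  1.00000000e+00]] [[334.34445453   0.         320.74481533]
 [  0.         334.34445453 240.56669474]
 [  0.           0.           1.        ]]
```

View pics/crop_scene.png

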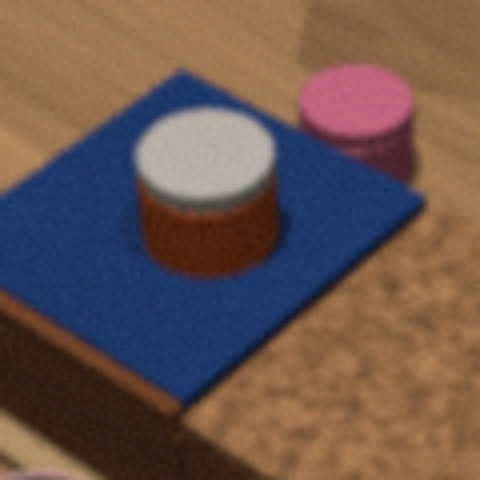

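The crop shows a white cap on an orange body on the blue lid, so the choice is confirmed. I will push with the two tips set narrower than the pot, so that it nests between them.

```bash
cat > g.py <<'E'
from plant import ctrl
from h import *
import sys
YAW=6.15
c,s_=np.cos(np.radians(YAW)),np.sin(np.radians(YAW))
ex=np.array([c,s_,0]);ey=np.array([-s_,c,0])
BLUE=np.array([0.602,-0.1722,0.012]); STAND=np.array([0.583,0.0095,0.012])
def goto(bx,by,ztip):
    """offset in tool axes to put the fingertip at blue-frame bx,by and world z, jaws along row x"""
    o=ctrl.get_obs(); T=R.from_euler('xyz',o["orientation"],degrees=True).as_matrix()
    tgt=BLUE+bx*ex+by*ey; tgt[2]=ztip+0.178
    best=None
    for sg in (1,-1):
        X=np.array([0,0,-1.]);Y=sg*ex;Z=np.cross(X,Y); G=np.c_[X,Y,Z]
        rv=np.degrees(R.from_matrix(T.T@G).as_rotvec())
        if best is None or np.linalg.norm(rv)<np.linalg.norm(best): best=rv
    tip=np.array(o["tool_pos"])+T[:,0]*0.178-BLUE
    print("t",round(o["clock"],3),"tool shift",(T.T@(tgt-o["tool_pos"])).round(4),"rotvec",best.round(2),"\n tip in blue xy",round(tip@ex,4),round(tip@ey,4),"z",round(tip[2]+.012,4),"F",np.round(o["force"],2),"open",round(o["opening"],4),"j6",np.round(o["joint_pos"],1))
    print(" tool axes in row frame: y",(T[:,1]@ex).round(3),(T[:,1]@ey).round(3)," z",(T[:,2]@ex).round(3),(T[:,2]@ey).round(3))
if __name__=="__main__": goto(*map(float,sys.argv[1:4]))
E
python3 g.py -0.005 -0.055 0.225
```

```text
t 0.3 tool shift [0.0015 0.235  0.4708] rotvec [-7.376e+01  2.000e-02 -3.000e-02] 
 tip in blue xy -0.3913 -0.4122 z 0.2264 F [0.34 0.22 0.04] open 0.0875 j6 [-51.1  20.6   0.7  -0.  -70.1 -16.5]
 tool axes in row frame: y -0.28 0.96  z 0.96 0.28
```

```bash
python3 -m inch '[0,0.0235,0.047,0,0,0,0.042, 0,0.0235,0.047,0,0,0,0.042, 0,0.0235,0.047,0,0,0,0.042, 0,0.0235,0.047,0,0,0,0.042, 0,0.0235,0.047,0,0,0,0.042, 0,0.0235,0.047,0,0,0,0.042, 0,0.0235,0.047,0,0,0,0.042, 0,0.0235,0.047,0,0,0,0.042, 0,0.0235,0.047,0,0,0,0.042, 0,0.0235,0.047,0,0,0,0.042, 0,0,0,-9.2,0,0,0.042, 0,0,0,-9.2,0,0,0.042, 0,0,0,-9.2,0,0,0.042, 0,0,0,-9.2,0,0,0.042, 0,0,0,-9.2,0,0,0.042, 0,0,0,-9.2,0,0,0.042, 0,0,0,-9.2,0,0,0.042, 0,0,0,-9.2,0,0,0.042]'; python3 g.py -0.005 -0.055 0.11
```

```text
clock: 2.55
tool_pos: [0.6135, -0.2139, 0.4027]
orientation: [42.5, 89.9, 140.8]
force: [-0.2, 0.5, -0.6]
opening: 0.042
t 2.55 tool shift [ 0.1147  0.0123 -0.0119] rotvec [ 2.17  0.06 -0.06] 
 tip in blue xy 0.0067 -0.0425 z 0.2247 F [-0.19  0.52 -0.6 ] open 0.042 j6 [ -2.1  18.3  -2.9  -0.1 -68.9  10.4]
 tool axes in row frame: y -0.999 -0.038  z -0.038 0.999
```

```bash
python3 -m inch '[0,0.012,-0.012,2.2,0,0,0.042, 0,0,0,0,0,0,0.042]'; python3 g.py -0.005 -0.055 0.11; python3 - <<'E'
from plant import ctrl
from h import *
from g import BLUE,ex,ey
s=snap(ctrl,"wrist");h,S,v=hsv(s); cv2.imwrite("pics/w2.png",s["color"][:,:,::-1])
for a in cap(s,(S<70)&(v>110),0.155): 
    d=np.r_[a[1][:2],0]-BLUE; print(a,(d@ex).round(4),(d@ey).round(4))
r,w=hull_rect(s,(h>105)&(h<125)&(S>150)&(v>50),0.1); print(r)
E
```

```text
clock: 2.8
tool_pos: [0.6026, -0.2283, 0.4025]
orientation: [49.5, 89.9, 145.4]
force: [0.1, 0.9, -0.6]
opening: 0.0418
t 2.8 tool shift [ 0.1145 -0.0005  0.0007] rotvec [-0.29  0.07 -0.08] 
 tip in blue xy -0.0056 -0.0556 z 0.2245 F [ 0.14  0.87 -0.61] open 0.0418 j6 [ -3.4  17.8  -3.6  -0.1 -68.7   9.3]
 tool axes in row frame: y -1.0 0.005  z 0.005 1.0
(array([226., 444.]), array([0.6836, 0.0143, 0.2215])) 0.1011 0.1767
(array([ 27., 297.]), array([ 0.8204, -0.1695,  0.0632])) 0.2174 -0.0207
(array([607., 312.]), array([ 0.3729, -0.1988,  0.0486])) -0.2306 -0.0019
(array([321., 344.]), array([ 0.5938, -0.155 ,  0.0346])) -0.0063 0.018
(array([573., 446.]), array([ 0.3537, -0.0532,  0.0434])) -0.2341 0.1449
(array([253., 286.]), array([ 0.6494, -0.1955,  0.0155])) 0.0446 -0.0282
(array([389., 286.]), array([ 0.5487, -0.2059,  0.0156])) -0.0566 -0.0278
(array([394., 344.]), array([ 0.5371, -0.158 ,  0.013 ])) -0.063 0.0211
(array([247., 344.]), array([ 0.6514, -0.1463,  0.0129])) 0.0519 0.0205
((0.6007798314094543, -0.21389362215995789), (0.1883034110069275, 0.09574220329523087), 5.960021018981934)
```

View pics/w2.png

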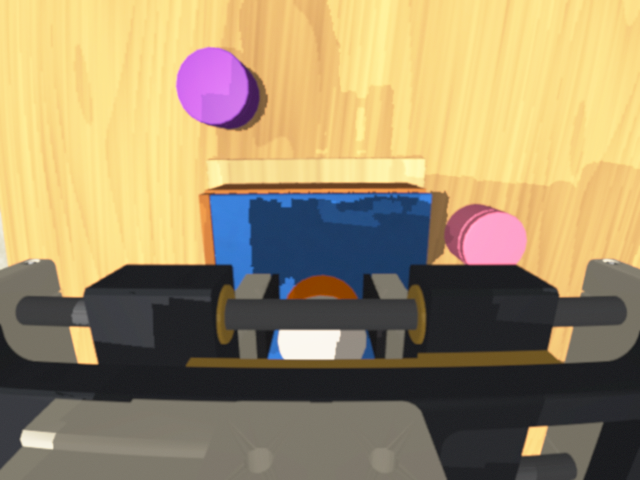

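The wrist view agrees: the pot's cap is at (321,344), which is -6, 18 mm in the blue box frame. The purple and pink pots are well clear. Descending behind the pot.

```bash
python3 -m inch '[0.035,0,0,0,0,0,0.042, 0.035,0,0,0,0,0,0.042, 0.03,0,0,0,0,0,0.042, 0.012,0,0,0,0,0,0.042, 0,0,0,0,0,0,0.042]'; python3 g.py -0.005 -0.02 0.11
```

```text
clock: 3.48
tool_pos: [0.6034, -0.2286, 0.2895]
orientation: [-89.3, 89.9, 6.2]
force: [0.4, 0.1, 0.6]
opening: 0.0422
t 3.475 tool shift [0.0015 0.0008 0.0362] rotvec [-0.7   0.    0.14] 
 tip in blue xy -0.0042 -0.0562 z 0.1115 F [0.42 0.14 0.62] open 0.0422 j6 [ -3.5  22.9 -11.7  -0.  -55.2   8.9]
 tool axes in row frame: y -1.0 0.012  z 0.012 1.0
```

```bash
python3 -m inch '[0,0,0.007,-0.7,0,0,0.042, 0,0,0.007,0,0,0,0.042, 0,0,0.007,0,0,0,0.042, 0,0,0.006,0,0,0,0.042, 0,0,0.006,0,0,0,0.042, 0,0,0.006,0,0,0,0.042, 0,0,0.006,0,0,0,0.042, 0,0,0.006,0,0,0,0.042, 0,0,0.006,0,0,0,0.042]'; python3 g.py -0.005 0.136 0.11; python3 - <<'E'
from plant import ctrl
from h import *
s=snap(ctrl,"scene"); cv2.imwrite("pics/s3.png",s["color"][80:380,120:560,::-1])
E
```

```text
clock: 4.6
tool_pos: [0.5979, -0.1686, 0.2936]
orientation: [-106.2, 89.5, -10.0]
force: [0.4, -2.2, 0.7]
opening: 0.042
t 4.6 tool shift [0.0053 0.0012 0.132 ] rotvec [ 0.04 -0.13  0.45] 
 tip in blue xy -0.0023 0.0036 z 0.1156 F [ 0.39 -2.22  0.69] open 0.042 j6 [  2.3  20.6 -14.9   0.1 -54.1   3.8]
 tool axes in row frame: y -1.0 -0.001  z -0.001 1.0
```

View pics/s3.png

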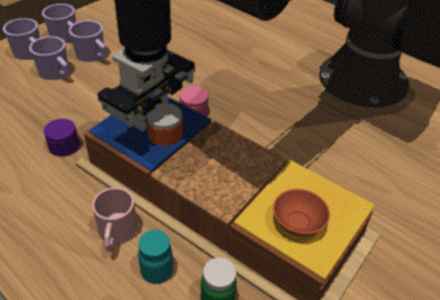

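The pot is upright and nested in the tips (crop pixel about (165,125)). The tip has crept up 4 mm, so I correct that and keep pushing.

```bash
python3 -m inch '[0.002,0,0.006,0,0,0,0.042, 0.002,0,0.006,0,0,0,0.042, 0.0015,0,0.006,0,0,0,0.042, 0.0007,0,0.006,0,0,0,0.042, 0.0007,0,0.006,0,0,0,0.042, 0.0007,0,0.006,0,0,0,0.042, 0.0007,0,0.006,0,0,0,0.042, 0.0007,0,0.006,0,0,0,0.042, 0.0007,0,0.006,0,0,0,0.042, 0.0007,0,0.006,0,0,0,0.042]'; python3 g.py -0.005 0.136 0.11
```

```text
clock: 5.9
tool_pos: [0.5951, -0.1095, 0.2914]
orientation: [-122.0, 88.5, -25.7]
force: [-0.2, -4.3, 5.0]
opening: 0.042
t 5.9 tool shift [0.0023 0.0046 0.0729] rotvec [ 0.22 -0.77  1.24] 
 tip in blue xy 0.0037 0.0607 z 0.1134 F [-0.18 -4.32  4.97] open 0.042 j6 [  8.3  19.  -18.    1.  -51.8  -2.6]
 tool axes in row frame: y -1.0 -0.004  z -0.004 1.0
```

Upward force of 5 N and a small tilt; I look before going on.

```bash
python3 - <<'E'
from plant import ctrl
from h import *
s=snap(ctrl,"scene"); cv2.imwrite("pics/s4.png",cv2.resize(s["color"][100:300,200:440,::-1],(720,600),interpolation=cv2.INTER_CUBIC))
s=snap(ctrl,"wrist"); cv2.imwrite("pics/w4.png",s["color"][:,:,::-1])
print(ctrl.get_obs()["force"],ctrl.get_obs()["moment"])
E
```

```text
[ 1.41427918 -3.22958366  4.22304502] [-0.89176515  0.05162935  0.0175754 ]
```

View pics/s4.png

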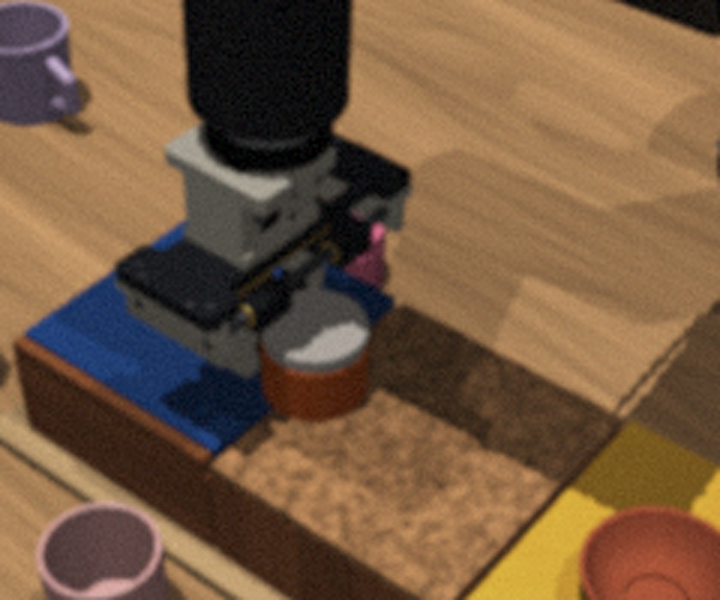

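View pics/w4.png

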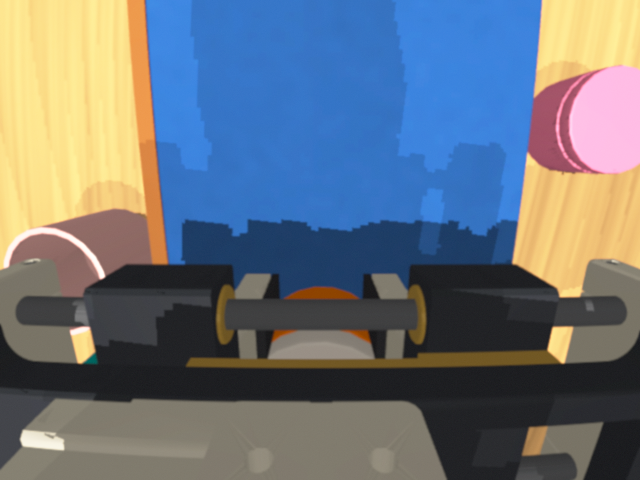

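The pot stands upright, straddling the gap at (315,350) in the crop. The upward force fits pad friction from my downward corrections, and a 13 mm tip height is fine, so I keep pushing with less downward motion and take out the tilt.

```bash
python3 -m inch '[-0.0005,0.0005,0.006,0,-0.2,0.3,0.042, 0,0.0005,0.006,0,-0.2,0.3,0.042, 0,0.0005,0.006,0,-0.1,0.2,0.042, 0,0.0005,0.006,0,-0.1,0.2,0.042, 0,0.0005,0.006,0,0,0.1,0.042]'; python3 g.py -0.005 0.136 0.112
```

```text
clock: 6.62
tool_pos: [0.5887, -0.0771, 0.2906]
orientation: [-160.9, 89.9, -64.6]
force: [1.0, -2.6, 0.8]
opening: 0.0422
t 6.625 tool shift [0.0006 0.0018 0.04  ] rotvec [ 0.21 -0.07  0.02] 
 tip in blue xy -0.003 0.0958 z 0.1126 F [ 0.98 -2.58  0.77] open 0.0422 j6 [ 11.4  18.5 -18.5   0.1 -53.   -5.1]
 tool axes in row frame: y -1.0 -0.004  z -0.004 1.0
```

```bash
python3 -m inch '[0.0003,0.0003,0.006,0,0,0,0.042, 0.0003,0.0003,0.006,0,0,0,0.042, 0.0003,0.0003,0.006,0,0,0.1,0.042, 0.0003,0.0003,0.006,0,0,0.1,0.042, 0.0003,0.0003,0.006,0,0,0.1,0.042, 0.0003,0,0.004,0,0,0.1,0.042, 0,0,0.002,0,0,0,0.042, 0,0,0,0,0,0,0.042]'; python3 g.py -0.005 0.136 0.112;  python3 - <<'E'
from plant import ctrl
from h import *
from g import STAND,ex,ey
s=snap(ctrl,"scene"); cv2.imwrite("pics/s5.png",cv2.resize(s["color"][100:300,220:460,::-1],(720,600),interpolation=cv2.INTER_CUBIC))
E
```

```text
clock: 7.62
tool_pos: [0.5832, -0.0391, 0.2901]
orientation: [117.7, 89.7, -145.8]
force: [0.1, -3.7, 4.3]
opening: 0.042
t 7.625 tool shift [0.0001 0.0006 0.0016] rotvec [ 0.29 -0.16 -0.3 ] 
 tip in blue xy -0.0053 0.1339 z 0.1121 F [ 0.14 -3.74  4.26] open 0.042 j6 [ 15.4  17.9 -19.5   0.1 -52.9  -9. ]
 tool axes in row frame: y -1.0 -0.005  z -0.005 1.0
```

View pics/s5.png

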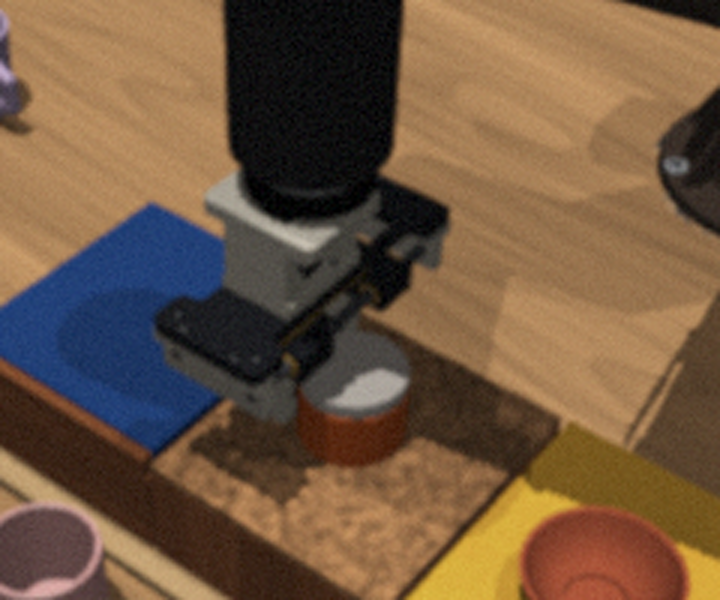

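The pot is upright near the middle of the cork (crop (352,405)). Backing the tips off and lifting.

```bash
python3 -m inch '[0,0,-0.006,0,0,0,0.042, 0,0,-0.015,0,0,0,0.042, 0,0,-0.03,0,0,0,0.042, -0.05,0,0,0,0,0,0, -0.05,0,0,0,0,0,0]'; python3 g.py -0.085 0 0.15;  python3 - <<'E'
from plant import ctrl
from h import *
from g import STAND,ex,ey
for n in ("top","scene"):
    s=snap(ctrl,n);h,S,v=hsv(s); cv2.imwrite(f"pics/{n}6.png",s["color"][:,:,::-1])
    for a in cap(s,(S<70)&(v>110),0.154): 
        d=np.r_[a[1][:2],0]-STAND
        if abs(d@ex)<.1 and abs(d@ey)<.1: print(a,(d@ex).round(4),(d@ey).round(4))
E
```

```text
clock: 8.3
tool_pos: [0.5878, -0.093, 0.3846]
orientation: [86.2, 88.9, -177.5]
force: [0.8, 0.5, -0.2]
opening: 0.0277
t 8.3 tool shift [ 0.058   0.0785 -0.0801] rotvec [ 0.16  0.07 -1.14] 
 tip in blue xy -0.0091 0.0805 z 0.2066 F [ 0.76  0.45 -0.24] open 0.0277 j6 [  9.8  14.2 -10.9  -0.2 -66.   -3.4]
 tool axes in row frame: y -1.0 -0.003  z -0.003 1.0
(array([294., 248.]), array([ 0.578 , -0.003 ,  0.0342])) -0.0063 -0.0119
(array([337., 224.]), array([ 0.5813, -0.001 ,  0.0345])) -0.0028 -0.0103
```

View pics/top6.png

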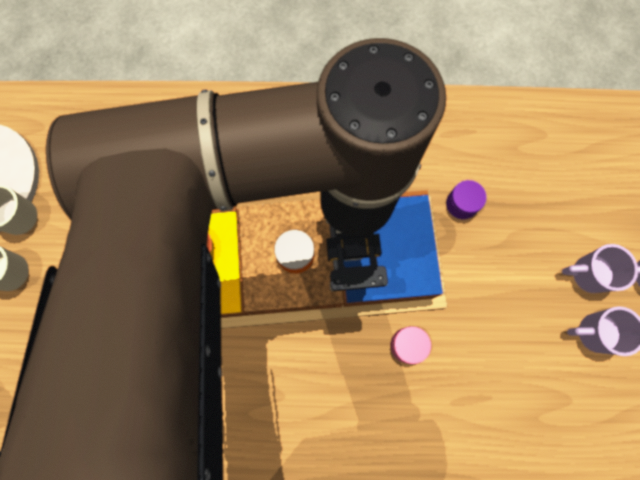

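View pics/scene6.png

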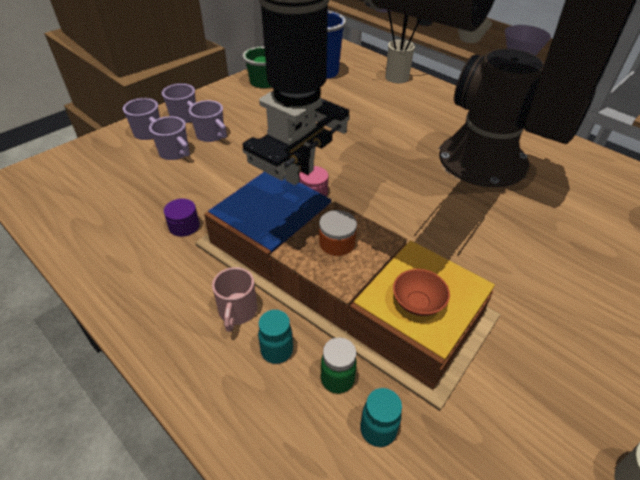

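The pot is upright at (-5,-11) mm from the stand centre, wholly on the cork in both views (top (294,248), scene (337,224)). Next, over the press point.

```bash
python3 -m inch '[0,0.026,-0.027,0,0,-1.1,0, 0,0.026,-0.027,0,0,0,0, 0,0.026,-0.026,0,0,0,0, 0,0,0,0,0,0,0]'; python3 g.py -0.085 0 0.115
```

```text
clock: 8.9
tool_pos: [0.5178, -0.1852, 0.3868]
orientation: [-69.1, 89.5, 27.2]
force: [-0.5, 0.1, 0.6]
opening: 0.0007
t 8.9 tool shift [0.0938 0.0007 0.0036] rotvec [0.14 0.19 0.49] 
 tip in blue xy -0.0836 -0.0033 z 0.2088 F [-0.53  0.09  0.64] open 0.0007 j6 [  0.6   9.4 -16.8  -0.3 -63.3   5.8]
 tool axes in row frame: y -1.0 -0.002  z -0.002 1.0
```

```bash
python3 -m inch '[0.03,0,0.003,0,0.2,0.4,0, 0.03,0,0,0,0,0,0, 0.025,0,0,0,0,0,0, 0.003,0,0,0,0,0,0, 0,0,0,0,0,0,0]'; python3 g.py -0.085 0 0.100
```

```text
clock: 9.52
tool_pos: [0.5185, -0.183, 0.2954]
orientation: [-55.9, 89.9, 40.2]
force: [0.6, -0.1, 0.8]
opening: 0.0008
t 9.525 tool shift [0.0174 0.0008 0.0018] rotvec [0.02 0.06 0.09] 
 tip in blue xy -0.0839 -0.0016 z 0.1174 F [ 0.61 -0.1   0.83] open 0.0008 j6 [  0.9  14.5 -23.6  -0.1 -51.9   5.3]
 tool axes in row frame: y -1.0 -0.0  z -0.0 1.0
```

```bash
python3 -m inch '[0.008,0,0.001,0,0,0,0, 0.004,0,0,0,0,0,0, 0.003,0,0,0,0,0,0, 0,0,0,0,0,0,0]'; python3 g.py -0.085 0 0.096
```

```text
clock: 10.02
tool_pos: [0.5192, -0.1819, 0.2816]
orientation: [-83.1, 89.7, 13.1]
force: [-0.9, 0.1, 0.8]
opening: 0.0004
t 10.025 tool shift [0.0076 0.0017 0.0007] rotvec [0.04 0.04 0.31] 
 tip in blue xy -0.0824 -0.0006 z 0.1036 F [-0.9   0.13  0.76] open 0.0004 j6 [  1.1  15.3 -24.5  -0.1 -49.8   5.2]
 tool axes in row frame: y -1.0 -0.001  z -0.001 1.0
```

```bash
python3 -m inch '[0.002,0.0015,0,0,0,0.2,0, 0.002,0,0,0,0,0,0, 0.0015,0,0,0,0,0,0]'; python3 g.py -0.085 0 0.096;python3 -m inch '[0.0015,0,0,0,0,0,0, 0.0015,0,0,0,0,0,0]'; python3 g.py -0.085 0 0.096
```

```text
clock: 10.4
tool_pos: [0.5176, -0.1821, 0.2772]
orientation: [-84.7, 89.9, 11.5]
force: [-2.0, 1.5, 8.2]
opening: 0.0006
t 10.4 tool shift [0.0032 0.0001 0.0008] rotvec [0.06 0.01 0.12] 
 tip in blue xy -0.0846 -0.0007 z 0.0992 F [-2.04  1.45  8.25] open 0.0006 j6 [  1.1  15.6 -25.   -0.  -49.4   5.2]
 tool axes in row frame: y -1.0 -0.001  z -0.001 1.0
clock: 10.65
tool_pos: [0.5175, -0.182, 0.2757]
orientation: [-95.0, 89.8, 1.2]
force: [-3.4, 1.9, 8.5]
opening: 0.0006
t 10.65 tool shift [ 0.0017 -0.0001  0.0007] rotvec [ 0.1  -0.01  0.16] 
 tip in blue xy -0.0846 -0.0007 z 0.0977 F [-3.38  1.87  8.53] open 0.0006 j6 [  1.1  15.6 -25.1  -0.  -49.1   5.2]
 tool axes in row frame: y -1.0 -0.002  z -0.002 1.0
```

```bash
python3 -m inch '[0.002,0,0,0,0,0.1,0, 0.002,0,0,0,0,0,0]'; python3 g.py -0.085 0 0.096;python3 -m inch '[0.002,0,0,0,0,0,0, 0.002,0,0,0,0,0,0]'; python3 g.py -0.085 0 0.096
```

```text
clock: 10.9
tool_pos: [0.5175, -0.1819, 0.2733]
orientation: [-107.7, 89.9, -11.4]
force: [-3.3, 2.8, 6.8]
opening: 0.0005
t 10.9 tool shift [-0.0007 -0.      0.0006] rotvec [ 0.13 -0.04  0.13] 
 tip in blue xy -0.0846 -0.0008 z 0.0953 F [-3.33  2.78  6.81] open 0.0005 j6 [  1.1  15.8 -25.3   0.  -48.8   5.1]
 tool axes in row frame: y -1.0 -0.002  z -0.002 1.0
clock: 11.15
tool_pos: [0.5175, -0.1819, 0.2716]
orientation: [-115.2, 89.8, -18.8]
force: [-7.4, 5.3, 21.4]
opening: 0.0002
t 11.15 tool shift [-0.0024 -0.0001  0.0006] rotvec [ 0.18 -0.08  0.18] 
 tip in blue xy -0.0845 -0.0008 z 0.0936 F [-7.44  5.33 21.45] open 0.0002 j6 [  1.1  15.9 -25.4   0.1 -48.5   5.1]
 tool axes in row frame: y -1.0 -0.003  z -0.003 1.0
```

Hit the stop (21 N, about 6 mm down), so the catch should be released. Drawing back up.

```bash
python3 -m inch '[-0.006,0,0,0,0,0,0, -0.015,0,0,0,0,0,0, -0.03,0,0,0,0,0,0, -0.04,0,0,0,0,0,0, -0.05,0,0,0,0,0,0, -0.04,0.02,0,0,0,0,0, 0,0,0,0,0,0,0, 0,0,0,0,0,0,0]'; python3 g.py -0.085 0 0.096; python3 - <<'E'
from plant import ctrl
from h import *
for n in ("top","scene"):
    s=snap(ctrl,n); cv2.imwrite(f"pics/{n}7.png",s["color"][:,:,::-1])
E
```

```text
clock: 12.15
tool_pos: [0.4963, -0.1838, 0.4631]
orientation: [-106.3, 89.4, -10.0]
force: [0.2, 0.4, -0.8]
opening: 0.0003
t 12.15 tool shift [ 0.1893 -0.0195  0.0007] rotvec [ 0.24 -0.16  0.55] 
 tip in blue xy -0.1046 -0.0007 z 0.2851 F [ 0.24  0.44 -0.79] open 0.0003 j6 [  1.    4.6 -12.5   0.1 -72.4   5.4]
 tool axes in row frame: y -1.0 -0.004  z -0.004 1.0
```

View pics/scene7.png

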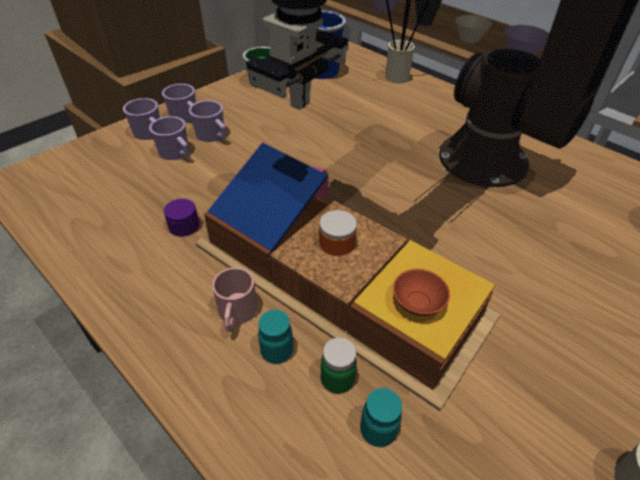

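View pics/top7.png

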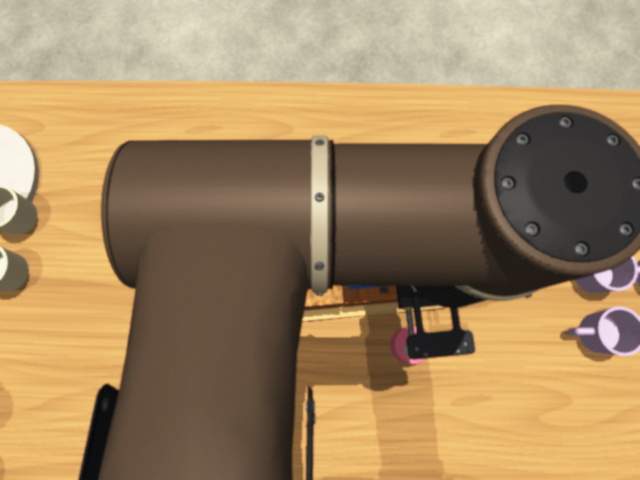

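The blue lid is ajar (scene (270,195)). The pot is upright on the cork at (337,232), and the yellow lid and dish are unchanged. One last measurement, then I hand in.

```bash
python3 -m inch '[0,0,0,0,0,0,0, 0,0,0,0,0,0,0]'; python3 - <<'E'
from plant import ctrl
from h import *
from g import STAND,ex,ey
s=snap(ctrl,"scene");h,S,v=hsv(s); old=cv2.imread("pics/scene1.png")[:,:,::-1]
for a in cap(s,(S<70)&(v>110),0.154):
    d=np.r_[a[1][:2],0]-STAND
    if abs(d@ex)<.1 and abs(d@ey)<.1: print(a,(d@ex).round(4),(d@ey).round(4))
df=(np.abs(s["color"].astype(int)-old).max(2))
for n,(x,y) in dict(mug=(235,297),jar=(339,365),dish=(420,293),yl=(450,330)).items(): print(n,np.median(df[y-25:y+25,x-25:x+25]))
b=blobs((h>105)&(h<125)&(S>150)&(v>50)); print(b[0].min(0),b[0].max(0))
print(ctrl.get_obs()["force"],ctrl.get_obs()["clock"])
print(ctrl.close_job())
E
```

```text
clock: 12.5
tool_pos: [0.4969, -0.1838, 0.4608]
orientation: [-115.6, 89.7, -19.2]
force: [-0.5, 0.0, -0.3]
opening: 0.0001
(array([338., 223.]), array([ 0.5811, -0.0007,  0.0352])) -0.003 -0.0099
mug 4.0
jar 4.0
dish 4.0
yl 4.0
[210 145] [325 249]
[-0.32625872 -0.58949849  0.0376308 ] 12.55
the job is handed in; nothing more can be done
None
```

The job is done and handed in at 12.6 s of the 48 s allowed; the hand-in gives no verdict.

- **Pot:** I pushed it off the blue lid with the two fingertips. It stands upright on the cork about 3 mm and 10 mm from the stand's centre, well inside the 55 mm or more it could be off and still sit wholly on it.
- **Blue lid:** I pressed it at the free edge down to its stop, about 6 mm at 21 N, and drew back. It sprang up and stayed ajar; I judged this from the scene picture and did not measure the angle.
- **Left alone:** the scene picture shows no change at the mug, the jar, the dish or the yellow lid. The tool was clear of everything, with contact force about zero.
- **What disagreed:**
  - The scene and top cameras differed by up to about 4 mm, so I used the average.
  - The last check is from the scene camera only, because the arm blocked the top view.
  - While pushing, the wrist read up to 5 N upward, which I put down to finger friction on the pot. It stood upright in every picture I checked.

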